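Two empty jars from the gravity feeder

ROBOT

A 7-joint arm with a two-finger parallel gripper is mounted at the origin on a cart in front of the work surface, level with it; the furniture and walls round the work are solid. World frame = base frame: x ahead of the robot, y to its left, z up, the work surface at z = 0. Lengths are in m, angles in rad, forces in N, time in s.
With the tool pointing down it reaches from about 0.4 to 0.875 m from the base axis. Payload 19.3 kg.
Tool frame: the origin (TCP) lies midway between the tips of the shut fingers; the grasp point (between the pads) lies 19 mm behind it; z points along the fingers, y is the line along which they close (so a half turn about z gives the same grasp; the last joint's range is limited). The gripper opens to 85 mm and grips with 20 to 120 N. Pads are 22 mm wide; open, the fingers measure 114 mm over their backs; the gripper's body (76 mm by 85 mm) begins 54 mm behind the grasp point. The pads swing forward as they close: fully open they stand 13 mm farther back than shut.
Start: joints at [-1.311, 0.521, -0.036, 1.599, 0.021, 1.021, -0.113], TCP at [0.202, 0.591, 0.231] pointing down, gripper open.
Joint ranges: [-2.91, 2.91], [-0.3, 2.13], [-1.5, 1.42], [0.17, 2.43], [-1.26, 4.41], [0.16, 1.93], [-2.52, 2.52]. Speed limits (rad/s): [1.89, 1.89, 2.39, 2.39, 3.01, 3.01, 3.01].

INTERFACE

Orientations are given as [roll, pitch, yaw] about the fixed x, y, z axes, in that order (R = Rz(yaw) Ry(pitch) Rx(roll)).
In Python, from workcell import * gives the robot as it stands. The module is installed in compiled form; this text tells all that it offers.
- The arm moves only by the tool play_rows, never from a script. Its argument "deltas" is a list of rows, each a list of 7 numbers: the shift along the tool's x, y, z in units of 500 mm (1.0 is 500 mm), then the turn, a rotation vector about the tool's x, y, z in units of 120 degrees (1.0 is 120 degrees), then the closure, from 0 (fully open) to 1 (shut). A call has 1 to 10 rows; each row is the pose to reach, as a shift and turn from the pose commanded when the call began, along the tool's axes at that moment; what a row does not reach only later rows make up. A row lasts 1/10 s, in which the tool goes at most 50 mm and 8.59 degrees, less where a joint would pass 70% of its speed; a pose out of reach is approached as far as the arm can. A call with a number of a shift or a turn outside -1 to 1 is refused whole. A call with a gripper value outside its range is refused whole. The fingers move at their own pace and stop on an object; "newtons" is the grip in N (left out, the last holds). Time passes only in rows, so rows that repeat a pose let the fingers close. It gives the time, the measured TCP pose, the force, the opening and the grip force at its end, in the units of the state.
- observe(): the state, without advancing time (a new reading comes with each control period).
- grab_frame(name): name is "side" or "top" or "wrist"; returns the picture (384x512x3 uint8, red, green, blue); there is no depth.
- get_calibration(name): a dict with "fovy" (degrees; the focal length in pixels is half the picture's height over the tangent of half this angle, whatever the lens; pixels are square), "cx", "cy" (the principal point, pixels), "xyz" and "rotation" of the camera in the world. Camera axes: x right, y down, z forward; pixel columns grow to the right and rows downward; lengths in m; the calibration is good to about 2 mm. A picture is of the moment at which its call begins: read the wrist's pose just before it. get_calibration takes no time and is no camera call; for the wrist camera it gives the pose at the moment of the call.
- job_done(): hands the job in; it is judged then, once.
The state is a dict: "clock": time; "qpos": joint angles; "qd": joint speeds; "joint_efforts": joint torques, N m; "position": TCP position; "tool_rot": TCP orientation; "force": force on the tool from outside, world axes, zero at the start; "moment": the same for the moment, N m; "grip_width": finger opening in m; "finger_force": force on a finger pad.
Only numpy, scipy, OpenCV 4.12 (cv2) and the standard library are available. Lean on these libraries where they do the work, as an engineer would, in place of code of your own. Each camera call takes 0.05 s, during which the arm holds its last target. There are 200 camera calls.

TASK

The take-off tray stands a little way out of the dock of the jar feeder. Push it fully home under the mouth of the lane, then press the rocker's rubber pad right down so that the gate lifts and the first jar rolls into the tray, let the rocker come all the way up and the next jar roll down to the gate, then press once more for a second jar and let go again. Only these two jars may leave the lane; never touch the jars with the fingers, do not lift or tip the tray, and leave the things lying round about alone.

Things in the scene. Friction and masses are not known exactly. Their poses are not given: they have to be found in the camera images.
- feeder: Gravity jar feeder, fixed to the desk: plywood base 80 (x) x 170 (y) x 8 mm with a sheet-metal lane on it, 49 wide inside, sloping 10 deg down toward feeder -y. Origin: on the desk, middle of the base's front edge, under the lane's mouth; z up, +y up the lane (roughly to the robot's left), x across. Base runs from y = 0 to +170.
- mouth (a point): Lower end of the lane's floor, 18 mm above the desk at feeder y = 0. The floor rises from here to 45 at y = +155; side walls stand 22 above it.
- dock (a point): Where the tray's origin is when the tray is home: on the desk at feeder y = -48. Two dock rails, 10 mm high and 68 apart inside, run from the base to feeder y = -80; the tray slides between them until its lip meets the base.
- pivot (a point): Axle of the steel rocker over the lane, at feeder (0, 14.1, 86.5) mm, along x. The rocker's -y end is the gate before the first jar; a stop finger hangs behind that jar; an arm to +y carries the pad. Pad down = gate up, stop finger down between first and second jar: one press lets out one jar. Brackets beside it (x = +-29) reach 96 high.
- rocker (a joint): Angle of the rocker, rad: 0 at rest (gate shut, pad up), 0.63 at its stop (pad down, gate fully up). The jar is let go at about 0.54; press to the stop. Spring and jars need 1 to 5 N at the pad, more than that means the stop. Let go, it springs back to 0 at once and the next jar is at the gate within about 1 s.
- pad (a point): Black ribbed rubber pad on the rocker, 34 (x) x 28 x 5 mm. This point: centre of its top face. At rest at feeder (0, 66.4, 118.1), tilted 25 deg, +y edge higher; at rocker angle a it is 61.1 from the pivot, 0.543 - a rad above level: pressed right down at feeder (0, 75.0, 81.2), tilted 11 deg the other way. So it goes down 37 and 9 toward +y.
- tray: Loose wooden tray, 64 (x) x 96 (y) mm, 0.22 kg, on the desk between the dock rails, 35 to 62 short of home. Origin: centre of its underside, axes as the feeder's. Side walls 26 high; the end wall to push (-y) is 34 high, outer face at y = -48; the end toward the feeder is an 11 high lip. Its floor falls toward the tall wall; room for two jars.
- jar_1: First jar, at the gate: empty clear paint jar, 36 diameter, 45 long, lying on its side across the lane. Origin: centre of its bottom face, its z axis runs along the jar to the lid (level, along feeder x). 
- jar_2: Second jar, behind the first: empty clear paint jar, 36 diameter, 45 long, lying on its side across the lane. Origin: centre of its bottom face, its z axis runs along the jar to the lid (level, along feeder x). 
- jar_3: Third jar: empty clear paint jar, 36 diameter, 45 long, lying on its side across the lane. Origin: centre of its bottom face, its z axis runs along the jar to the lid (level, along feeder x). It must stay in the lane.
- jar_4: Fourth jar: empty clear paint jar, 36 diameter, 45 long, lying on its side across the lane. Origin: centre of its bottom face, its z axis runs along the jar to the lid (level, along feeder x). It must stay in the lane. A jar at the gate has its axis at feeder y = 24; in the tray the first lies at about tray y = -23, the second at +14, both about 25 above the desk.
- dropper_bottle: Bystander: small white bottle, red cap, 29 diameter x 88, upright beyond the feeder. Origin: centre of its underside.
- side_cutter: Bystander: red-handled side cutters, 47 x 126 x 12, lying beyond the dock. Origin: centre of the underside.
- brush: Bystander: paint brush, 7 x 152 x 7, lying between the robot and the lane. Origin: centre of the underside.
- tape_roll: Bystander: roll of masking tape, 68 diameter x 11, lying between the robot and the dock. Origin: centre of the underside.
Mind the look-alikes: they are no part of the job. Leave any purple look-alike of the jar_4 alone.

How it is judged:
By the outcome, as a careful person would: the job done as asked, in the order asked, and still so for the second after the job is handed in, with the robot touching nothing.
It also fails if it takes over 58 s, if anything falls off the work surface, if the arm or the gripper's body presses on something with over 40 N, if the wrist force passes 120 N, or if a joint passes its speed limit or range.

## Working session

There is one attempt and no reset: what is moved stays moved. The work goes in short steps, Python scripts to look and compute and a tool call to move; the robot and the scene stay as the last step left them, time stands still between calls to the robot, and variables do not carry over. Pictures are saved under pics/ and viewed, at most 10 in all, crops included, and the job is handed in when it is done.

Besides the shell and the picture viewer there is one more tool, called in YAML: its name, and indented under it one key for each argument. play_rows: Moves the arm, as the interface text tells. Its arguments: {"type":"object","properties":{"deltas":{"type":"array"},"newtons":{"type":"number"}},"required":["deltas"]}

```bash
mkdir -p pics
python3 - <<'E'
from workcell import *
import cv2,numpy as np
s=observe();print(s)
for n in("top","side"):
    c=get_calibration(n);print(n,c)
    cv2.imwrite(f"pics/{n}0.png",cv2.cvtColor(grab_frame(n),cv2.COLOR_RGB2BGR))
E
```

```text
{'clock': 0.0, 'qpos': array([-1.31119552,  0.52205172, -0.03631711,  1.60003382,  0.02118588,
        1.02112063, -0.11282405]), 'qd': array([ 0.00218698,  0.00071387, -0.00080856, -0.00147087, -0.00137773,
       -0.00115066,  0.00094315]), 'joint_efforts': array([ 1.04256262e-03, -9.27120423e+01,  1.98006749e+00, -3.69912958e+01,
        1.76714215e-02,  8.51503573e-03, -3.80683321e-05]), 'position': array([0.20233033, 0.59095777, 0.23069312]), 'tool_rot': array([-3.14036645e+00,  8.27918963e-05,  2.81174203e+00]), 'force': array([-0.3228718 ,  0.38567121, -0.07490631]), 'moment': array([-0.015363  , -0.04832974,  0.01073862]), 'finger_force': 0.0, 'grip_width': 0.08553161851355782}
top {'fovy': 45.31113821064072, 'cx': 253.63136524175997, 'cy': 188.5873011720562, 'xyz': array([0.38506309, 0.16054595, 0.93636585]), 'rotation': array([-2.94423021,  0.01311841, -1.56061545])}
side {'fovy': 55.88529189979535, 'cx': 259.9122407592302, 'cy': 190.29326339763193, 'xyz': array([0.42322678, 0.90725595, 0.52242513]), 'rotation': array([-2.08229031,  0.01257697, -3.00703999])}
```

View pics/top0.png

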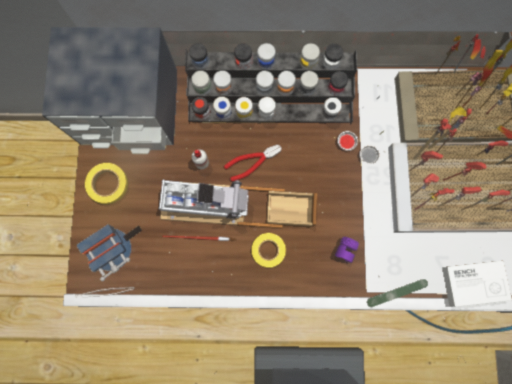

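View pics/side0.png

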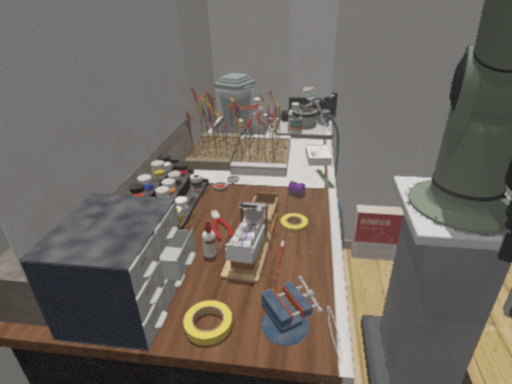

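Top view: the feeder lane is at about (205,200), with the black pad at (207,192). The tray is at (290,208) between the rails, the brush at (205,239), the tape roll at (268,250), the cutters at (252,162) and the bottle at (199,158). The purple look-alike at (346,249) is to be left alone. In the side view the feeder is at (247,240).

Look-alikes:
- Pad: the black square at (207,192), or the dark paint-rack lids at (243,55). I choose the one on the lane.
- Tray: the light wooden box at (290,208), or the wooden holders at (405,105). I choose the one between the rails.

I'll check this choice with a close crop.

```bash
python3 - <<'E'
import cv2,numpy as np
a=cv2.imread("pics/top0.png")[170:240,150:330]
b=cv2.imread("pics/side0.png")[185:285,215:295]
a=cv2.resize(a,None,fx=4.4,fy=4.4,interpolation=cv2.INTER_CUBIC)
cv2.imwrite("pics/c1.png",a)
cv2.imwrite("pics/c2.png",cv2.resize(b,None,fx=6,fy=6,interpolation=cv2.INTER_CUBIC))
E
cat > h.py <<'E'
from workcell import *
import numpy as np,cv2
from scipy.spatial.transform import Rotation as R
def ray(c,u,v):
    f=192/np.tan(np.radians(c["fovy"]/2))
    return c["xyz"],R.from_euler('xyz',c["rotation"]).apply([(u-c["cx"])/f,(v-c["cy"])/f,1])
def plane(c,u,v,z):
    o,d=ray(c,u,v);return o+d*(z-o[2])/d[2]
def proj(c,p):
    f=192/np.tan(np.radians(c["fovy"]/2))
    q=R.from_euler('xyz',c["rotation"]).inv().apply(np.array(p)-c["xyz"]);return q[:2]/q[2]*f+[c["cx"],c["cy"]]
E
```

```text
(no output)
```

View pics/c1.png

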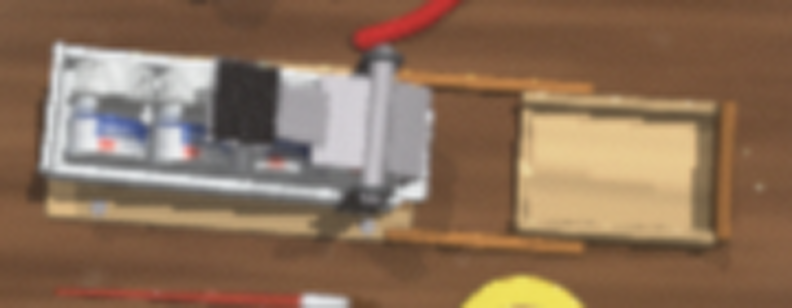

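View pics/c2.png

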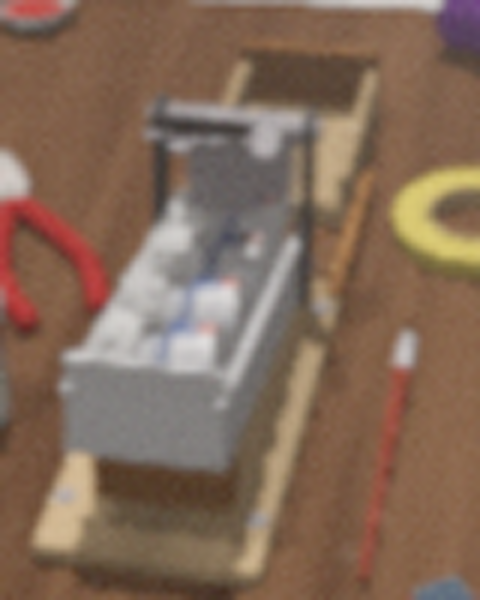

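The close crop confirms both. The black ribbed pad is at crop (247,101), the axle runs from (383,55) to (370,200), and the tray's tall wall is at x≈730, from v=102 to v=238.

Run:
```python
from h import *
c=get_calibration("top")
P=lambda u,v,z:plane(c,150+u/4.4,170+v/4.4,z).round(4)
pad=P(247,101,.118);ax=P(377,128,.0865)
t1=P(736,101,.034);t2=P(731,240,.034)
r1=P(592,88,.010);r2=P(582,248,.010)
b1=P(48,212,.008);b2=P(412,232,.008)
for n in("pad","ax","t1","t2","r1","r2","b1","b2"):print(n,eval(n))
w=lambda a,b:(np.degrees(np.arctan2(*(a-b)[1::-1])),np.linalg.norm((a-b)[:2]))
print("yaw+90 lane pad-ax",w(pad,ax)," base",w(b1,b2)," railends",w(r1,r2)," tray wall",w(t1,t2))
print((t1+t2)/2,(r1+r2)/2)
```

```text
pad [0.5399 0.259  0.118 ]
ax [0.5345 0.2069 0.0865]
t1 [0.5575 0.0473 0.034 ]
t2 [0.4942 0.0506 0.034 ]
r1 [0.5677 0.1112 0.01  ]
r2 [0.4928 0.116  0.01  ]
b1 [0.5077 0.3629 0.008 ]
b2 [0.4998 0.1942 0.008 ]
yaw+90 lane pad-ax (np.float64(84.08260308527808), np.float64(0.052379098884956024))  base (np.float64(87.3188723974587), np.float64(0.1688848720282548))  railends (np.float64(-3.666811345233333), np.float64(0.07505364747965282))  tray wall (np.float64(-2.9842821435933735), np.float64(0.06338596059065447))
[0.52585 0.04895 0.034  ] [0.53025 0.1136  0.01   ]
```

Feeder origin is about (0.5355, 0.1928) with yaw about -3.1°. The tray is about 48 mm short of home. I'll shut the gripper and move to behind the tray at (0.526, 0.01).

play_rows:
  deltas:
    - [-0.99,-0.89,0.06,0,0,0.618,1]
    - [-0.99,-0.89,0.06,0,0,0.618,1]
    - [-0.99,-0.89,0.06,0,0,0.618,1]
    - [-0.99,-0.89,0.06,0,0,0.618,1]
    - [-0.99,-0.89,0.06,0,0,0.618,1]
    - [-0.99,-0.89,0.06,0,0,0.618,1]
    - [-0.99,-0.89,0.06,0,0,0.618,1]
    - [-0.99,-0.89,0.06,0,0,0.618,1]
    - [-0.99,-0.89,0.06,0,0,0.618,1]
    - [-0.99,-0.89,0.06,0,0,0.618,1]
  newtons: 20

```text
clock: 1.1
position: [0.4462, 0.1533, 0.2087]
tool_rot: [3.142, 0.0, 1.514]
force: [0.9, 1.9, 0.6]
grip_width: 0.0003
finger_force: 0.0
```

play_rows:
  deltas:
    - [-0.1,0.063,0,0,0,0,1]
    - [-0.2,0.126,0,0,0,0,1]
    - [-0.277,0.175,0,0,0,0,1]
    - [-0.277,0.175,0,0,0,0,1]
    - [-0.277,0.175,0,0,0,0,1]

```text
clock: 1.6
position: [0.5261, 0.0097, 0.2085]
tool_rot: [-3.141, 0.001, 1.514]
force: [0.1, 0.8, 0.7]
grip_width: -0.0001
finger_force: 0.0
```

Run:
```python
from h import *
c=get_calibration("wrist");print(c,observe()["position"])
im=grab_frame("wrist")
cv2.imwrite("pics/w1.png",cv2.resize(cv2.cvtColor(im,cv2.COLOR_RGB2BGR),(768,576)))
```

```text
{'fovy': 71.99575292489678, 'cx': 258.42881712048177, 'cy': 196.12147234411168, 'xyz': array([0.53097579, 0.07937968, 0.35058457]), 'rotation': array([ 2.85873139e+00,  3.16475076e-04, -5.75111522e-02])} [0.52613073 0.00974252 0.20850402]
```

View pics/w1.png

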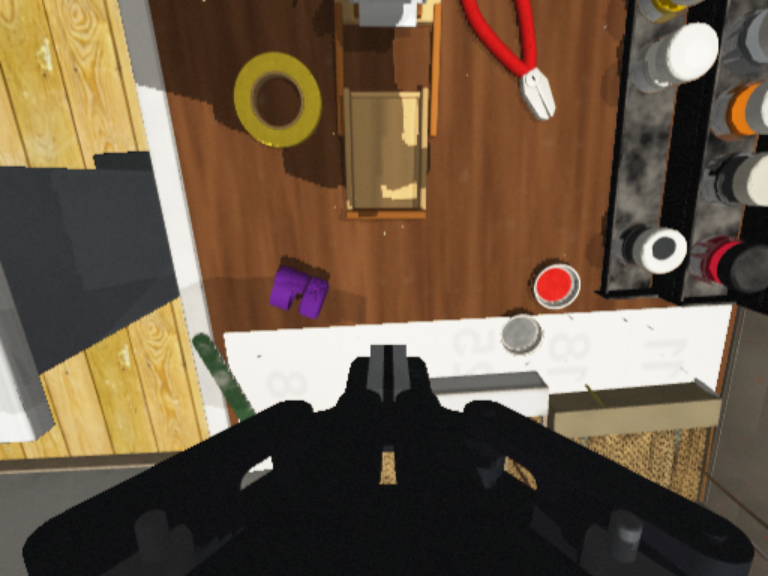

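The wrist view shows the tray between its rails, with the tall wall's outer edge from (346,217) to (426,217). The fingers at (388,355) are in line with it, and the path is clear.

Run:
```python
from h import *
c=get_calibration("wrist")
W=lambda u,v,z:plane(c,u/1.5,v/1.5,z).round(4)
print("wall",W(346,213,.034),W(426,213,.034))
print("rail ends inner",W(342,135,.01),W(432,136,.01))
print("mouth rail inner near base",W(343,28,.01),W(435,28,.01), "lip",W(345,90,.018),W(428,90,.018))
```

```text
wall [0.496  0.0576 0.034 ] [0.5586 0.0541 0.034 ]
rail ends inner [0.4953 0.1172 0.01  ] [0.5673 0.1125 0.01  ]
mouth rail inner near base [0.5026 0.1916 0.01  ] [0.5714 0.1878 0.01  ] lip [0.5012 0.148  0.018 ] [0.5642 0.1445 0.018 ]
```

play_rows:
  deltas:
    - [0,-0.002,0.1,0,0,0,1]
    - [0,-0.002,0.2,0,0,0,1]
    - [0,-0.002,0.3,0,0,0,1]
    - [0,-0.002,0.35,0,0,0,1]
    - [0,-0.002,0.387,0,0,0,1]
    - [0,-0.002,0.387,0,0,0,1]
    - [0.015,-0.002,0.387,0,0,0,1]
    - [0.03,-0.002,0.387,0,0,0,1]

```text
clock: 2.45
position: [0.526, 0.0285, 0.0165]
tool_rot: [3.14, -0.001, 1.518]
force: [0.0, -0.5, -1.1]
grip_width: -0.0001
finger_force: 0.0
```

play_rows:
  deltas:
    - [0.01,0,0,0,0,0,1]
    - [0.02,0,0,0,0,0,1]
    - [0.03,0,0,0,0,0,1]
    - [0.04,0,0,0,0,0,1]
    - [0.05,0,0,0,0,0,1]
    - [0.06,0,0,0,0,0,1]
    - [0.07,0,0,0,0,0,1]
    - [0.08,0,0,0,0,0,1]
    - [0.09,0,0,0,0,0,1]
    - [0.1,0,0,0,0,0,1]

```text
clock: 3.45
position: [0.5282, 0.0774, 0.0153]
tool_rot: [-3.142, 0.0, 1.517]
force: [-0.4, -2.5, 1.5]
grip_width: 0.0006
finger_force: 1.0
```

Contact made. Continuing in small steps until the force shows the stop.

play_rows:
  deltas:
    - [0.004,0,0,0,0,0,1]
    - [0.008,0,0,0,0,0,1]
    - [0.012,0,0,0,0,0,1]
    - [0.015,0,0,0,0,0,1]
    - [0.015,0,0,0,0,0,1]

```text
clock: 3.95
position: [0.5285, 0.0848, 0.0153]
tool_rot: [-3.142, -0.0, 1.518]
force: [-0.9, -0.8, 0.6]
grip_width: -0.0001
finger_force: 0.0
```

play_rows:
  deltas:
    - [0.003,0,0,0,0,0,1]
    - [0.006,0,0,0,0,0,1]
    - [0.008,0,0,0,0,0,1]
    - [0.008,0,0,0,0,0,1]

```text
clock: 4.35
position: [0.5284, 0.087, 0.0152]
tool_rot: [-3.141, 0.002, 1.516]
force: [-2.6, -9.4, 3.3]
grip_width: -0.0003
finger_force: 4.9
```

The stop is felt at 9.4 N with the tray home. Backing off and lifting.

play_rows:
  deltas:
    - [-0.02,0,0,0,0,0,1]
    - [-0.06,0,0,0,0,0,1]
    - [-0.06,0,-0.1,0,0,0,1]
    - [-0.06,0,-0.2,0,0,0,1]
    - [-0.06,0,-0.3,0,0,0,1]
    - [0.02,0,-0.38,0,0,0,1]
    - [0.1,0,-0.38,0,0,0,1]
    - [0.1,0,-0.38,0,0,0,1]
    - [0.1,0,-0.38,0,0,0,1]

```text
clock: 5.25
position: [0.5312, 0.1392, 0.2052]
tool_rot: [-3.142, -0.0, 1.52]
force: [0.3, -0.5, -0.8]
grip_width: -0.0
finger_force: 0.0
```

Run:
```python
from h import *
c=get_calibration("wrist");print(c["xyz"],c["rotation"],observe()["position"])
im=grab_frame("wrist")
cv2.imwrite("pics/w2.png",cv2.resize(cv2.cvtColor(im,cv2.COLOR_RGB2BGR),(768,576)))
```

```text
[0.53558616 0.20866033 0.34734732] [ 2.85985860e+00  1.52994648e-04 -5.16645725e-02] [0.53120143 0.13915351 0.20519487]
```

View pics/w2.png

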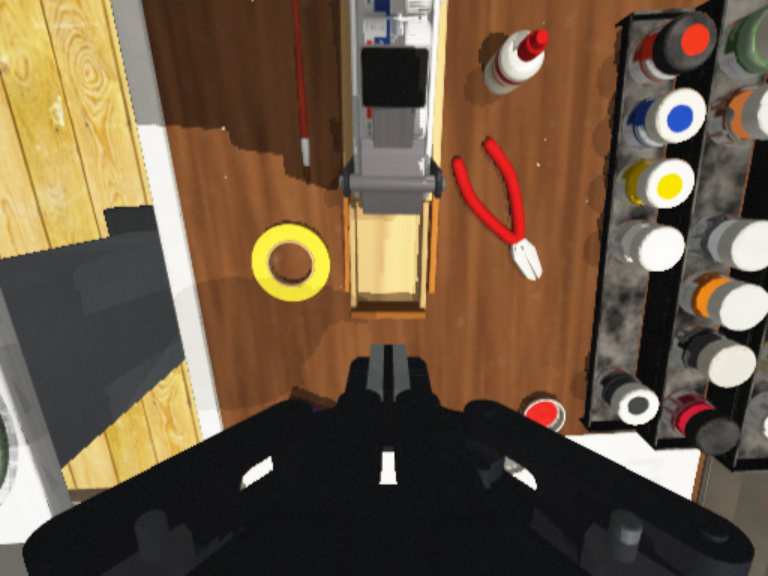

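The tray is home under the mouth, with its wall edge at (351–425, 315). The pad is at (395,77) and the axle at (393,183).

Run:
```python
from h import *
c=get_calibration("wrist")
W=lambda u,v,z:plane(c,u/1.5,v/1.5,z).round(4)
print("pad",W(395,77,.118),"axle",W(393,183,.0865),"wall",W(388,315,.034))
```

```text
pad [0.5422 0.2582 0.118 ] axle [0.5389 0.205  0.0865] wall [0.5301 0.0988 0.034 ]
```

play_rows:
  deltas:
    - [0.09,0.003,0,0,0,0,1]
    - [0.18,0.005,0,0,0,0,1]
    - [0.25,0.007,0,0,0,0,1]
    - [0.25,0.007,0.06,0,0,0,1]
    - [0.25,0.007,0.11,0,0,0,1]
    - [0.25,0.007,0.13,0,0,0,1]
    - [0.25,0.007,0.13,0,0,0,1]

```text
clock: 6.0
position: [0.5414, 0.2615, 0.1391]
tool_rot: [-3.14, 0.002, 1.516]
force: [0.2, 0.7, -0.6]
grip_width: 0.0001
finger_force: 0.0
```

play_rows:
  deltas:
    - [0.005,0,0.015,0,0,0,1]
    - [0.005,0,0.03,0,0,0,1]
    - [0.005,0,0.045,0,0,0,1]
    - [0.005,0,0.06,0,0,0,1]
    - [0.005,0,0.075,0,0,0,1]
    - [0.005,0,0.09,0,0,0,1]
    - [0.005,0,0.1,0,0,0,1]
    - [0.005,0,0.108,0,0,0,1]
    - [0.005,0,0.112,0,0,0,1]
    - [0.005,0,0.112,0,0,0,1]

```text
clock: 7.0
position: [0.5417, 0.2658, 0.0842]
tool_rot: [-3.142, -0.0, 1.518]
force: [-0.1, 3.4, 3.3]
grip_width: 0.0002
finger_force: 2.0
```

Not at the stop yet (3.3 N), so I press a little more.

play_rows:
  deltas:
    - [0,0,0.004,0,0,0,1]
    - [0,0,0.008,0,0,0,1]
    - [0,0,0.01,0,0,0,1]
    - [0,0,0.01,0,0,0,1]

```text
clock: 7.4
position: [0.5422, 0.2658, 0.0814]
tool_rot: [3.141, -0.001, 1.517]
force: [-10.4, -0.3, 40.6]
grip_width: 0.0004
finger_force: 19.5
```

Stop reached. Easing off slightly while holding the gate up so the jar can clear it.

play_rows:
  deltas:
    - [0,0,-0.002,0,0,0,1]
    - [0,0,-0.002,0,0,0,1]
    - [0,0,-0.002,0,0,0,1]
    - [0,0,-0.002,0,0,0,1]
    - [0,0,-0.002,0,0,0,1]
    - [0,0,-0.002,0,0,0,1]

```text
clock: 8.0
position: [0.5421, 0.2658, 0.0819]
tool_rot: [3.141, -0.001, 1.517]
force: [-7.9, 0.4, 29.6]
grip_width: -0.0001
finger_force: 14.5
```

Run:
```python
from h import *
t=grab_frame("top");s=grab_frame("side")
bgr=lambda i:cv2.cvtColor(i,cv2.COLOR_RGB2BGR)
a=cv2.resize(bgr(t)[165:245,150:330],(720,320),interpolation=cv2.INTER_CUBIC)
b=cv2.resize(bgr(s)[185:265,205:325],(405,270),interpolation=cv2.INTER_CUBIC)
o=np.zeros((590,720,3),np.uint8);o[:320]=a;o[320:,:405]=b
cv2.imwrite("pics/p1.png",o)
```

```text
(no output)
```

View pics/p1.png

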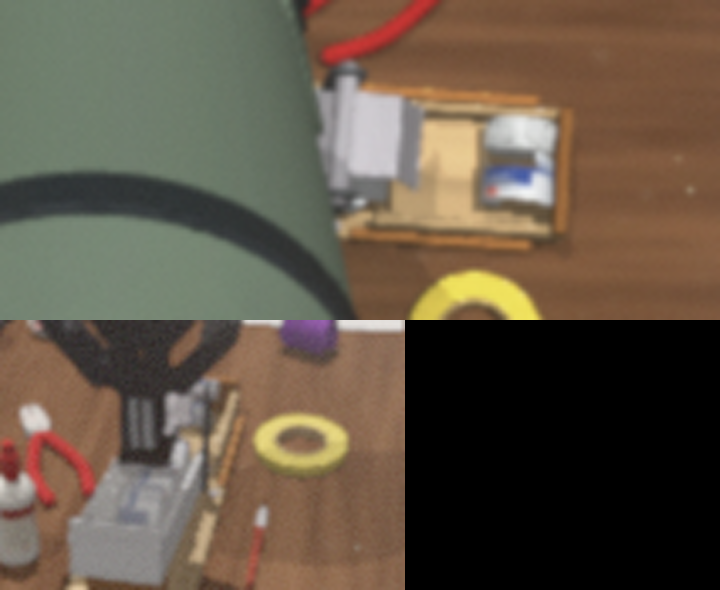

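Exactly one jar is in the tray, against the tall wall at (520,160), with the gate up. Now I release and let the next jar roll down.

play_rows:
  deltas:
    - [0,0,-0.03,0,0,0,1]
    - [0,0,-0.08,0,0,0,1]
    - [0,0,-0.13,0,0,0,1]
    - [0,0,-0.14,0,0,0,1]
    - [0,0,-0.14,0,0,0,1]
    - [0,0,-0.14,0,0,0,1]
    - [0,0,-0.14,0,0,0,1]
    - [0,0,-0.14,0,0,0,1]
    - [0,0,-0.14,0,0,0,1]
    - [0,0,-0.14,0,0,0,1]

```text
clock: 9.1
position: [0.5417, 0.2655, 0.15]
tool_rot: [-3.141, 0.0, 1.517]
force: [-0.2, -0.7, -0.0]
grip_width: 0.0001
finger_force: 0.0
```

play_rows:
  deltas:
    - [0,0,0,0,0,0,1]
    - [0,0,0,0,0,0,1]
    - [0,0,0,0,0,0,1]
    - [0,0,0,0,0,0,1]
    - [0,0,0,0,0,0,1]
    - [0,0,0,0,0,0,1]
    - [0,0,0,0,0,0,1]
    - [0,0,0,0,0,0,1]
    - [0,0,0,0,0,0,1]
    - [0,0,0,0,0,0,1]

```text
clock: 10.1
position: [0.5418, 0.2656, 0.1503]
tool_rot: [3.142, 0.0, 1.517]
force: [0.5, 0.1, 0.8]
grip_width: 0.0
finger_force: 0.0
```

play_rows:
  deltas:
    - [0,0,0.04,0,0,0,1]
    - [0,0,0.055,0,0,0,1]
    - [0,0,0.07,0,0,0,1]
    - [0,0,0.085,0,0,0,1]
    - [0,0,0.1,0,0,0,1]
    - [0,0,0.115,0,0,0,1]
    - [0,0,0.13,0,0,0,1]
    - [0,0,0.137,0,0,0,1]
    - [0,0,0.141,0,0,0,1]
    - [0,0,0.141,0,0,0,1]

```text
clock: 11.1
position: [0.5423, 0.2659, 0.0814]
tool_rot: [3.141, -0.001, 1.517]
force: [-9.1, 0.1, 38.6]
grip_width: -0.0002
finger_force: 18.3
```

play_rows:
  deltas:
    - [0,0,0,0,0,0,1]
    - [0,0,0,0,0,0,1]
    - [0,0,0,0,0,0,1]
    - [0,0,0,0,0,0,1]
    - [0,0,0,0,0,0,1]
    - [0,0,0,0,0,0,1]

```text
clock: 11.7
position: [0.5423, 0.2659, 0.0815]
tool_rot: [3.14, -0.002, 1.517]
force: [-8.0, -0.6, 36.8]
grip_width: 0.0
finger_force: 17.6
```

Stop reached again. I release and retreat to a viewing position.

play_rows:
  deltas:
    - [0,0,-0.03,0,0,0,1]
    - [0,0,-0.08,0,0,0,1]
    - [0,0,-0.16,0,0,0,1]
    - [0,0,-0.25,0,0,0,1]
    - [-0.08,0,-0.3,0,0,0,1]
    - [-0.17,0,-0.3,0,0,0,1]
    - [-0.25,0,-0.3,0,0,0,1]
    - [-0.3,0,-0.3,0,0,0,1]
    - [-0.3,0,-0.3,0,0,0,1]
    - [-0.3,0,-0.3,0,0,0,1]

```text
clock: 12.7
position: [0.5336, 0.1155, 0.2296]
tool_rot: [-3.141, 0.0, 1.516]
force: [0.2, 0.4, -0.3]
grip_width: -0.0002
finger_force: 0.0
```

Run:
```python
from h import *
im=cv2.cvtColor(grab_frame("wrist"),cv2.COLOR_RGB2BGR)
cv2.imwrite("pics/w3.png",cv2.resize(im,(768,576)))
```

```text
(no output)
```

View pics/w3.png

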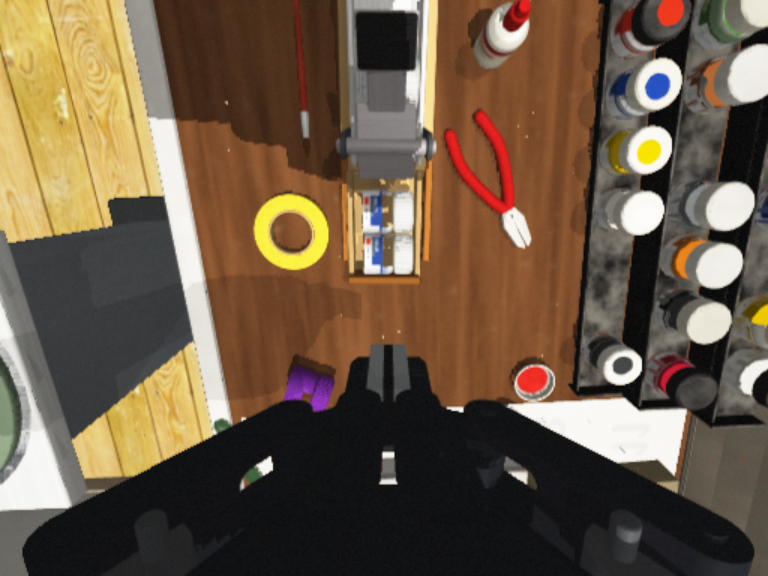

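Both jars lie in the tray at (387,212) and (387,254), the rocker is up, and nothing else has been disturbed. I'll check that the tray is still home and then hand in.

Run:
```python
from h import *
c=get_calibration("wrist")
p=plane(c,385/1.5,279/1.5,.034);print(p)
if p[1]>.095: print(job_done())
```

```text
[0.5312108 0.1021267 0.034    ]
the job is handed in; nothing more can be done
None
```

The job is handed in: the tray is home under the mouth, two presses let exactly two jars into it, and the rocker is back up. The robot was clear of everything at about 13 s.

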